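# Slide the heavy oil crate into its corner

### The job

Push the heavy wooden oil crate along the shelf into the corner, so that one side stands flush against the grey back upstand and the neighbouring side flush against the white end block. Push only on the low wooden box with the fingers so that it slides upright: do not press on the tall blue flask, do not tip or lift the crate, and leave the tagine base, cruet and bowl where they are.

Things in the scene. Friction and masses are not known exactly. Their poses are not given: they have to be found in the camera images.
- crate: Square acacia box, 150 x 150 mm, walls 49 mm high, flat vertical sides, solidly packed (tin tops reach 55 mm); with the flask wedged upright in its middle it weighs 0.7 to 1.0 kg and takes about 3 to 8 N to slide. Loose on the shelf; pushed higher than about 100 mm it may tip instead of sliding. Origin: centre of the underside; x and y at right angles to its sides, z up.
- flask: Tall blue stoneware flask with cork, 62 mm diameter, fixed upright in the middle of the crate, from 44 mm to 281 mm above the shelf (so the low box stands out 44 mm around it). Not to be pushed. Origin: centre of its underside, 44 mm above the crate's origin.
- upstand: Fixed grey straight kerb along the far side of the shelf, 800 mm long, 40 mm high, 40 mm thick. Origin: foot of the face towards the robot, mid length; x points square into that face, away from the robot; y runs along the kerb. The flush crate's origin lies 75 mm in front of this face.
- end_block: Fixed white block, 40 mm thick (y), 170 mm long (x), 60 mm high, square to the upstand, at its left or right end depending on the start. Origin: centre of its underside, 95 mm in front of the upstand's face and 300 mm from the upstand's middle; x parallel to the upstand's x. The crate belongs on the side facing the middle: its origin then lies 95 mm from this origin along y.
- trivet: Round bamboo trivet, 176 mm diameter, 12 mm high, fixed, at the other end of the upstand from the end block. Origin: centre of underside, also 95 mm in front of the upstand's face and 300 mm from its middle on the opposite side, so the line from trivet to end block is parallel to the upstand.
- tagine_base: Loose glazed terracotta dish, 168 mm diameter at the rim, 48 mm high, on the trivet. Bystander. Origin: centre of underside.
- cruet: Loose green glass cruet with steel cap, 62 mm diameter, 145 mm high. Bystander. Origin: centre of underside.
- bowl: Loose acacia bowl, 120 mm diameter, 50 mm high. Bystander. Origin: centre of underside.
There are look-alikes about, which are no part of the job. There is more than one size of the end_block; the job needs the middle-sized.

How it is judged (in metres and radians):
At the end, for the whole second after the job is handed in: The crate stands still and upright on the shelf in the corner: its middle within 83 mm of the upstand's face and within 83 mm of the end block's inner face (75 mm is touching, so gaps up to 8 mm), sides square to the upstand within 0.07 rad (x of crate in the frame of upstand between -0.083 and -0.065 m and y of crate in the frame of end_block between -0.103 and 0.103 m and y of crate in the frame of upstand between -0.24 and 0.24 m and (angle between the x axis of crate and the x axis of upstand, either way round below 0.07 rad or angle between the y axis of crate and the x axis of upstand, either way round below 0.07 rad) and angle between crate's own z axis and vertical below 0.04 rad and height (world z) of crate below 0.005 m and linear speed of crate below 0.01 m/s).
It fails at once if the crate tips by more than 0.15 rad (angle between crate's own z axis and vertical above 0.15 rad).
It fails at once if the crate is lifted by more than 15 mm (height (world z) of crate above 0.015 m).
It fails at once if the robot presses on the flask with more than 1.5 N (contact force between flask and the fingers above 1.5 N or contact force between flask and the arm above 1.5 N).
It fails at once if the tagine base, cruet or bowl is moved by more than 15 mm (distance of any of tagine_base, cruet, bowl from where it was at the start of the episode above 0.015 m).
It also fails if it takes over 64 s, if anything falls off the work surface, if the arm or the gripper's body presses on something with over 40 N, if the wrist force passes 120 N, or if a joint passes its speed limit or range.

### The arm

A 7-joint arm with a two-finger parallel gripper is mounted at the origin on the work surface. World frame = base frame: x ahead of the robot, y to its left, z up, the work surface at z = 0. Lengths are in mm, angles in rad, forces in N, time in s.
With the tool pointing down it reaches from about 400 to 850 mm from the base axis. Payload 6.9 kg.
Tool frame: the origin (TCP) lies between the finger pads; the fingertips stand 22 mm ahead of it and the grasp point (between the pads) lies 3 mm ahead of it; z points along the fingers, y is the direction in which the jaws open and shut (so a half turn about z gives the same grasp; the last joint's range is limited). The gripper opens to 85 mm and grips with 20 to 120 N. Pads are 22 mm wide; open, the fingers measure 114 mm over their backs; the gripper's body (76 mm by 85 mm) begins 54 mm behind the grasp point. The pads swing forward as they close: fully open they stand 13 mm farther back than shut.
Start: joints at [1.417, 0.507, -0.238, 1.5, 0.126, 1.149, -0.155], TCP at [159.921, -604.183, 253.275] pointing down, gripper open.
Joint ranges: [-3.08, 3.08], [-0.24, 2.05], [-1.43, 1.35], [0, 2.5], [-1.52, 4.66], [0.17, 1.96], [-2.89, 2.89]. Speed limits (rad/s): [2.39, 2.39, 3.14, 3.14, 3.14, 3.14, 3.14].

### API

Orientations are given as a 3x3 rotation matrix whose columns are the frame's x, y, z axes.
In Python, from station import env gives the robot as it stands.
- The arm moves only by the shell command python3 -m pendant 'ROWS' [FORCE]. ROWS is JSON, a list of rows, each an object with "delta_pos": the shift along the tool's x, y, z in m, a list of three; "turn": the turn about the tool's z in degrees; "fingers": the closure, from -1 (fully open) to 1 (shut). A call has 1 to 20 rows; each row is the pose to reach, as a shift and turn from the pose commanded when the call began, along the tool's axes at that moment; what a row does not reach only later rows make up. A row lasts 1/8 s, in which the tool goes at most 62.5 mm and 10.7 degrees, less where a joint would pass 70% of its speed; a pose out of reach is approached as far as the arm can. A call with a gripper value outside its range is refused whole. The fingers move at their own pace and stop on an object; FORCE is the grip in N (left out, the last holds). Time passes only in rows, so rows that repeat a pose let the fingers close. It gives the time, the measured TCP pose, the force and the opening at its end, in the units of the state.
- env.sense(): the state, without advancing time (a new reading comes with each control period).
- env.camera(name): name is "scene" or "top"; returns the picture (480x640x3 uint8, red, green, blue); there is no depth.
- env.camera_info(name): a dict with "vertical_fov" (degrees; the focal length in pixels is half the picture's height over the tangent of half this angle, whatever the lens; pixels are square), "cx", "cy" (the principal point, pixels), "k1" (the pictures are not rectified: a ray, as slopes to the right and down, at radius r is drawn at 1 + k1 r^2 times it, then the intrinsics apply), "rvec" (rotation vector, rad) and "tvec" (3), from world to camera coordinates, as OpenCV has them. Camera axes: x right, y down, z forward; pixel columns grow to the right and rows downward; lengths in mm; the calibration is good to about 2 mm. A picture is of the moment at which its call begins. camera_info takes no time and is no camera call.
- env.finish_job(): hands the job in, once; it reports no verdict.
Trained networks look in the newest picture that a camera, given by its name, has taken for a name from the list of things; names that differ only in an ending like _2 or _b are one class to them, and where a whole thing is asked for, a point or a joint stands for the part that bears it (a point fixed in the world has none). Each returns a list of dicts, best first, with "score" (0 to 1); they miss things now and then, are a little off and sometimes report something else, mostly with a low value. They report only what shows in the picture. A call takes as long as a camera call. They do not tell look-alikes from the thing itself.
- env.find_in(target, camera): "xyz" ([x, y, z] in mm, in the coordinates of the camera as it stood for that picture, good to about 4 mm: the middle of the surface that is visible of it).
- env.masks_of(target, camera): "region" (480x640 bool, what is visible of it).
The state is a dict: "t": time; "joint_pos": joint angles; "qd": joint speeds; "joint_torque": joint torques, N m; "tool_pos": TCP position; "ee_rot": TCP orientation; "force": force on the tool from outside, world axes, zero at the start; "wrist_torque": the same for the moment, N m; "width": opening from 0.0 (shut) to 1.0 (fully open).
Only numpy, scipy, OpenCV 4.12 (cv2) and the standard library are available. Lean on these libraries where they do the work, as an engineer would, in place of code of your own. Each camera call takes 0.05 s, during which the arm holds its last target.

## Working session

There is one attempt and no reset: what is moved stays moved. The work goes in short steps, Python scripts to look and compute and a shell command to move; the robot and the scene stay as the last step left them, time stands still between calls to the robot, and variables do not carry over. Pictures are saved under pics/ and viewed, and the job is handed in when it is done.

```bash
mkdir -p pics; ls; python3 - <<'E'
from station import env
import cv2
for n in ("scene","top"):
    im=env.camera(n); cv2.imwrite(f"pics/{n}0.png",im[:,:,::-1]); print(n,env.camera_info(n))
s=env.sense(); print(s)
E
```

```text
pics
scene {'vertical_fov': 48.06523468408848, 'cx': 312.7670217701622, 'cy': 237.09041949730658, 'k1': -0.06323923757381249, 'rvec': array([ 1.75499668,  1.79979079, -0.74738802]), 'tvec': array([  68.48591356, -275.75868046, 1433.06703512])}
top {'vertical_fov': 44.86783395125849, 'cx': 322.3634455733552, 'cy': 236.29798781608636, 'k1': -0.16911853631308812, 'rvec': array([ 2.14835968, -2.21376323,  0.04367735]), 'tvec': array([ -38.94865593,  459.61993582, 1243.29403003])}
{'t': 0.1, 'joint_pos': array([ 1.41748332,  0.50826088, -0.23751196,  1.50100928,  0.1256668 ,
        1.14889425, -0.15477972]), 'qd': array([ 6.22061084e-04, -2.54741527e-03, -7.42896256e-05, -3.37010251e-03,
        9.90884665e-05, -7.97793899e-04, -1.94045170e-03]), 'joint_torque': array([-4.20034063e-03, -6.21832395e+01, -2.19454587e+00, -2.50204539e+01,
        1.24923413e-02,  7.84965057e-03, -3.14462091e-05]), 'tool_pos': array([ 159.78500797, -603.81298737,  252.51960627]), 'ee_rot': array([[ 9.66694808e-01,  2.55931593e-01, -4.11170500e-04],
       [ 2.55931923e-01, -9.66693589e-01,  1.53513003e-03],
       [-4.58761342e-06, -1.58923388e-03, -9.99998737e-01]]), 'force': array([-0.01495813, -0.33486494,  0.49941699]), 'wrist_torque': array([ 0.0110545 ,  0.04937968, -0.04722233]), 'width': 1.0027990271253362}
```

View pics/scene0.png

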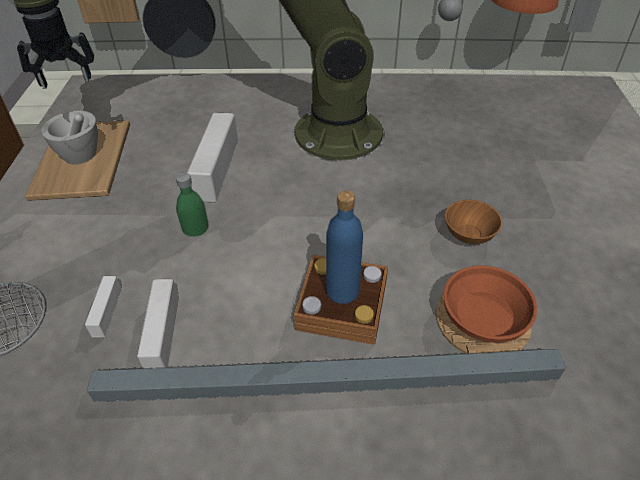

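View pics/top0.png

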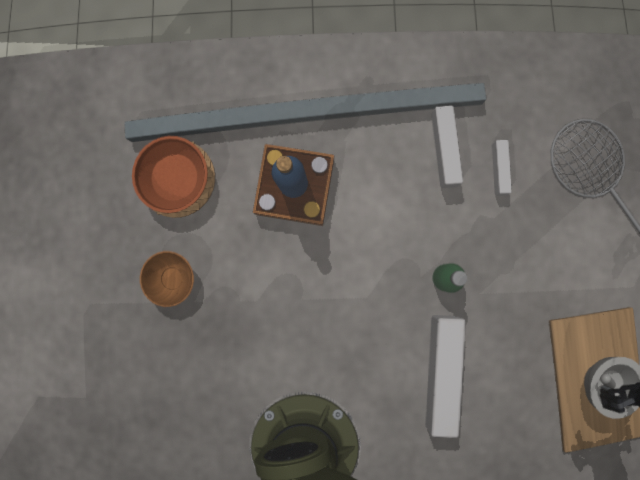

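The scene view (from the far side) shows the crate at about (342,300), the upstand along row ~375, and the middle white block at (157,322). In the top view, the crate is at (294,185), the end block at (449,145), the tagine at (171,176), the cruet at (450,278) and the bowl at (167,279). I'll enlarge the views to get accurate corners.

```bash
cat > h.py <<'E'
import numpy as np, cv2
from station import env
def cam(n):
    i=env.camera_info(n); f=240/np.tan(np.radians(i['vertical_fov']/2))
    R=cv2.Rodrigues(np.array(i['rvec']))[0]; return f,i['cx'],i['cy'],i['k1'],R,np.array(i['tvec'])
def ray(n,uv):
    f,cx,cy,k,R,t=cam(n); d=np.array([(uv[0]-cx)/f,(uv[1]-cy)/f]); s=d.copy()
    for _ in range(30): s=d/(1+k*(s@s))
    return -R.T@t, R.T@np.array([s[0],s[1],1.])
def pt(n,uv,z):
    o,d=ray(n,uv); return (o+d*(z-o[2])/d[2])
def proj(n,P):
    f,cx,cy,k,R,t=cam(n); c=np.atleast_2d(P)@R.T+t; s=c[:,:2]/c[:,2:]; r=(s**2).sum(1,keepdims=True)
    return s*(1+k*r)*f+[cx,cy]
def snap(n,name):
    im=env.camera(n); cv2.imwrite(f"pics/{name}.png",im[:,:,::-1]); return im
E
python3 - <<'E'
import cv2
t=cv2.imread("pics/top0.png")
cv2.imwrite("pics/t_c1.png",cv2.resize(t[70:240,110:350],(800,567),interpolation=cv2.INTER_CUBIC))
cv2.imwrite("pics/t_c2.png",cv2.resize(t[70:220,330:530],(800,600),interpolation=cv2.INTER_CUBIC))
E
```

```text
(no output)
```

View pics/t_c1.png

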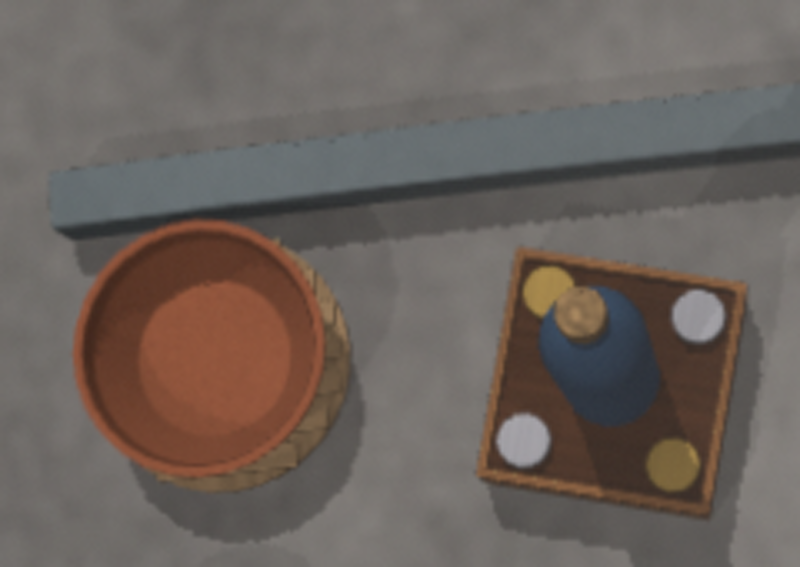

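View pics/t_c2.png

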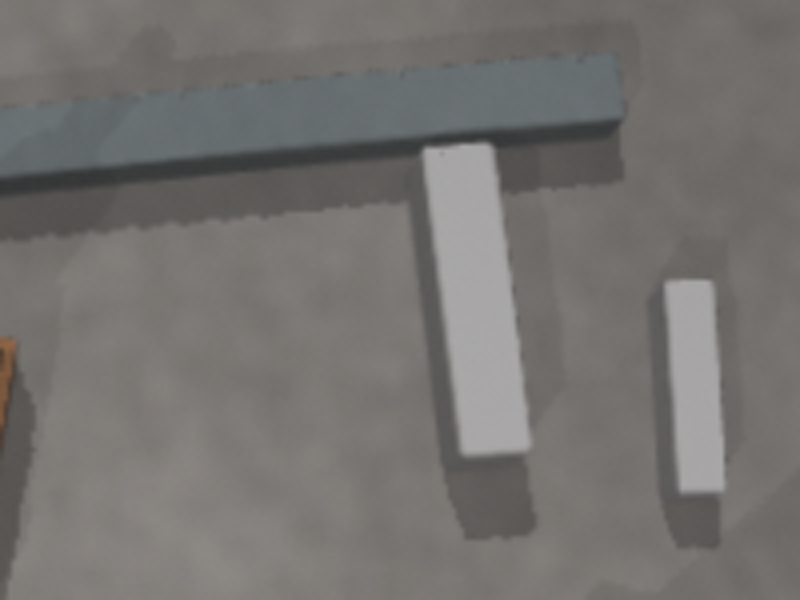

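```bash
cat > m.py <<'E'
from h import *
c1=lambda x,y:((x+.5)/3.3333-.5+110,(y+.5)/3.3333-.5+70)
c2=lambda x,y:((x+.5)/4-.5+330,(y+.5)/4-.5+70)
C=np.array([pt("top",c1(*p),49) for p in [(520,248),(746,287),(712,516),(480,477)]])
print("crate",C.round(0).tolist(),C.mean(0)); 
print([np.linalg.norm(C[i]-C[i-1]).round(0) for i in range(4)])
v=[C[0]-C[3]+C[1]-C[2], C[0]-C[1]+C[3]-C[2]]
print("crate x-ish dir deg",[np.degrees(np.arctan2(a[1],a[0])) for a in v])
U=[pt("top",c1(53,228),40),pt("top",c2(622,122),40)]
print("up",U, np.linalg.norm(U[0]-U[1])); e=U[0]-U[1]; print("up y dir deg",np.degrees(np.arctan2(e[1],e[0])))
B=np.array([pt("top",c2(*p),60) for p in [(424,148),(493,144),(529,450),(460,456)]])
print("block",B.round(0).tolist(),B.mean(0),[np.linalg.norm(B[i]-B[i-1]).round(0) for i in range(4)])
a=B[0]+B[1]-B[2]-B[3]; print(np.degrees(np.arctan2(a[1],a[0])))
for n,uv,z in [("tag",c1(200,347),48),("bowl",(167,279),50)]: print(n,pt("top",uv,z))
for n in("top","scene"):
  env.camera(n);f,cx,cy,k,R,t=cam(n)
  for o in("cruet","bowl","tagine_base","crate","upstand","end_block"):
    print(n,o,[(np.round(R.T@(np.array(d['xyz'])-t)).tolist(),round(d['score'],2)) for d in env.find_in(o,n)[:3]])
E
python3 m.py
```

```text
crate [[657.0, 62.0, 49.0], [627.0, -82.0, 49.0], [481.0, -56.0, 49.0], [510.0, 91.0, 49.0]] [568.83475172   3.63707609  49.        ]
[np.float64(150.0), np.float64(147.0), np.float64(148.0), np.float64(149.0)]
crate x-ish dir deg [np.float64(-10.55206487605211), np.float64(78.32544192431752)]
up [array([687.35711055, 375.22260443,  40.        ]), array([ 743.70894543, -417.53870955,   40.        ])] 794.7616184945311
up y dir deg 94.065915753586
block [[725.0, -303.0, 60.0], [727.0, -341.0, 60.0], [561.0, -351.0, 60.0], [558.0, -314.0, 60.0]] [ 642.70901558 -327.16617532   60.        ] [np.float64(167.0), np.float64(37.0), np.float64(166.0), np.float64(37.0)]
3.532263228269841
tag [601.3841976  272.09860345  48.        ]
bowl [375.10794988 280.00599983  50.        ]
top cruet [([365.0, -301.0, 85.0], 0.73), ([640.0, -325.0, 59.0], 0.59)]
top bowl [([374.0, 290.0, 24.0], 0.62), ([556.0, -1.0, 222.0], 0.49)]
top tagine_base [([603.0, 284.0, 34.0], 0.9)]
top crate [([558.0, -0.0, 47.0], 0.64)]
top upstand [([736.0, -25.0, 42.0], 0.71)]
top end_block [([594.0, -438.0, 44.0], 0.93), ([161.0, -295.0, 91.0], 0.85), ([640.0, -325.0, 57.0], 0.57)]
scene cruet [([384.0, -313.0, 71.0], 0.9)]
scene bowl [([356.0, 286.0, 31.0], 0.68)]
scene tagine_base [([582.0, 278.0, 35.0], 0.6)]
scene crate [([597.0, 7.0, 47.0], 0.81)]
scene upstand [([744.0, -23.0, 43.0], 0.91), ([582.0, 276.0, 36.0], 0.65)]
scene end_block [([610.0, -438.0, 41.0], 0.8), ([199.0, -290.0, 89.0], 0.71)]
```

```bash
python3 -m pendant '[{"delta_pos":[0.05,-0.024,0],"turn":0,"fingers":-1},{"delta_pos":[0.1,-0.048,0],"turn":2,"fingers":-1},{"delta_pos":[0.15,-0.072,0],"turn":4,"fingers":-1},{"delta_pos":[0.2,-0.096,0],"turn":6,"fingers":-1},{"delta_pos":[0.245,-0.117,0],"turn":8,"fingers":-1},{"delta_pos":[0.284,-0.136,0],"turn":10,"fingers":-1},{"delta_pos":[0.303,-0.186,0],"turn":10.7,"fingers":-1},{"delta_pos":[0.322,-0.238,0],"turn":10.7,"fingers":-1},{"delta_pos":[0.341,-0.289,0],"turn":10.7,"fingers":-1},{"delta_pos":[0.36,-0.34,0],"turn":10.7,"fingers":-1},{"delta_pos":[0.378,-0.388,0],"turn":10.7,"fingers":-1},{"delta_pos":[0.397,-0.437,0],"turn":10.7,"fingers":-1},{"delta_pos":[0.411,-0.475,0],"turn":10.7,"fingers":-1},{"delta_pos":[0.422,-0.504,0],"turn":10.7,"fingers":-1},{"delta_pos":[0.422,-0.504,0],"turn":10.7,"fingers":-1},{"delta_pos":[0.422,-0.504,0],"turn":10.7,"fingers":-1},{"delta_pos":[0.422,-0.504,0],"turn":10.7,"fingers":-1}]'; python3 -c "
from h import *
s=env.sense();print(s['t'],s['tool_pos'],s['joint_pos'].round(2),s['ee_rot'].round(3).tolist())
snap('scene','s1');snap('top','t1')"
```

```text
t: 2.92
tool_pos: [438.8, -10.1, 253.2]
ee_rot: [[0.998, 0.07, -0.0], [0.07, -0.998, -0.0], [-0.0, 0.0, -1.0]]
force: [-0.0, 0.4, 0.8]
width: 0.998
2.925 [438.82277929 -10.08250208 253.24647707] [ 0.3   0.23 -0.42  1.96  0.11  0.98 -1.67] [[0.998, 0.07, -0.0], [0.07, -0.998, -0.0], [-0.0, 0.0, -1.0]]
```

View pics/s1.png

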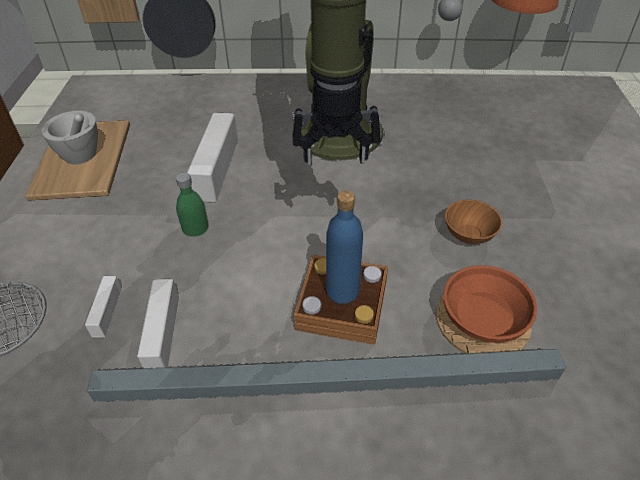

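The gripper is now behind the crate (centre at about (337,135)), with both fingers side by side facing the crate. I need to check how wide the wrist is compared with the flask clearance.

```bash
python3 - <<'E'
from h import *
t=cv2.imread("pics/s1.png"); cv2.imwrite("pics/s1c.png",cv2.resize(t[0:170,260:420],(564,600),interpolation=cv2.INTER_CUBIC))
t=cv2.imread("pics/t1.png"); cv2.imwrite("pics/t1c.png",cv2.resize(t[140:480,200:420],(388,600),interpolation=cv2.INTER_CUBIC))
# px per mm at tool for lateral offsets at several heights
for dz in(-22,0,50,100,150,200,250):
    print(dz,proj("scene",[[439,-10-50,253+dz],[439,-10,253+dz],[439,-10+50,253+dz]]).round(0).tolist())
E
```

```text
-22 [[308.0, 169.0], [336.0, 169.0], [364.0, 169.0]]
0 [[307.0, 159.0], [336.0, 159.0], [364.0, 159.0]]
50 [[307.0, 135.0], [336.0, 135.0], [366.0, 136.0]]
100 [[306.0, 110.0], [337.0, 110.0], [367.0, 110.0]]
150 [[305.0, 82.0], [337.0, 82.0], [369.0, 83.0]]
200 [[304.0, 53.0], [338.0, 53.0], [371.0, 53.0]]
250 [[304.0, 21.0], [338.0, 20.0], [373.0, 21.0]]
```

View pics/s1c.png

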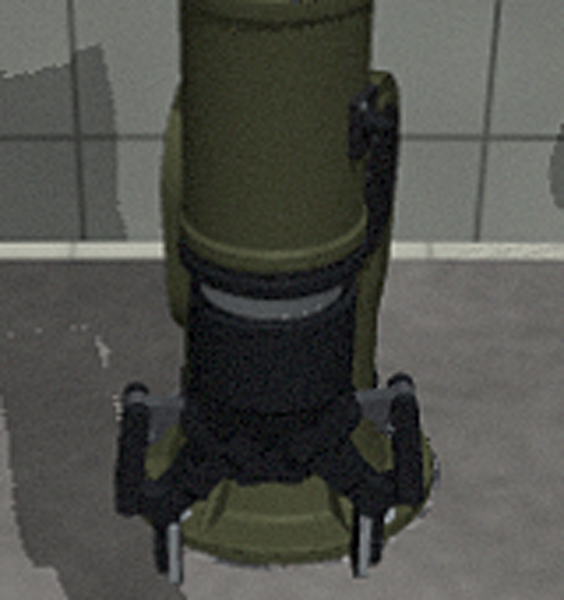

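View pics/t1c.png

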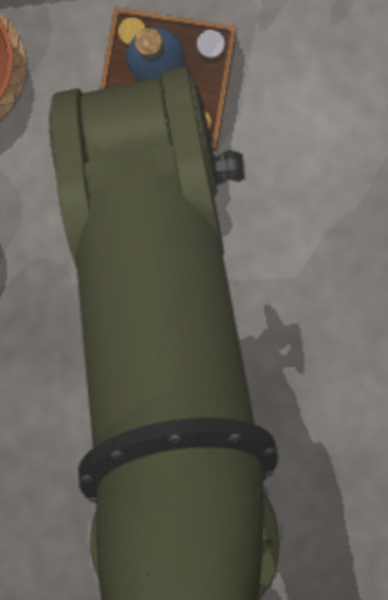

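```bash
python3 - <<'E'
from h import *
for z in(350,400,450,500,550,600):
    for p in [(50,95),(215,85),(120,75)]:
        print(z,p,pt("top",(200+p[0]/1.764,140+p[1]/1.764),z).round(0)[:2],end=' ')
    print()
for z in (230,253,280,300):print(z,pt("top",(200+242/1.764,140+165/1.764),z).round(0))
E
```

```text
350 (50, 95) [511.  89.] 350 (215, 85) [515. -61.] 350 (120, 75) [527.  25.] 
400 (50, 95) [504.  80.] 400 (215, 85) [507. -61.] 400 (120, 75) [519.  20.] 
450 (50, 95) [497.  71.] 450 (215, 85) [500. -62.] 450 (120, 75) [511.  14.] 
500 (50, 95) [490.  62.] 500 (215, 85) [493. -63.] 500 (120, 75) [503.   9.] 
550 (50, 95) [483.  53.] 550 (215, 85) [486. -64.] 550 (120, 75) [495.   3.] 
600 (50, 95) [476.  44.] 600 (215, 85) [479. -65.] 600 (120, 75) [487.  -3.] 
230 [449. -83. 230.]
253 [448. -83. 253.]
280 [446. -83. 280.]
300 [445. -83. 300.]
```

The wrist cylinder has a radius of about 42 mm and the forearm fork stays more than 270 mm above the TCP. Everything should therefore clear the flask when the fingers push low. Lowering now.

```bash
python3 -m pendant '[{"delta_pos":[0,0,0.05],"turn":0,"fingers":-1},{"delta_pos":[0,0,0.1],"turn":0,"fingers":-1},{"delta_pos":[0,0,0.15],"turn":0,"fingers":-1},{"delta_pos":[0,0,0.185],"turn":0,"fingers":-1},{"delta_pos":[0,0,0.205],"turn":0,"fingers":-1},{"delta_pos":[0,0,0.218],"turn":0,"fingers":-1},{"delta_pos":[0,0,0.218],"turn":0,"fingers":-1},{"delta_pos":[0,0,0.218],"turn":0,"fingers":-1}]'; python3 -c "
from h import *
snap('scene','s2');snap('top','t2')
t=cv2.imread('pics/s2.png'); cv2.imwrite('pics/s2c.png',cv2.resize(t[60:360,220:460],(480*5//4,750*5//4//1)[:2],interpolation=cv2.INTER_CUBIC)[:600] if 0 else cv2.resize(t[60:360,220:460],(480,600)))"
```

```text
t: 4.03
tool_pos: [439.4, -9.1, 35.9]
ee_rot: [[0.997, 0.072, 0.001], [0.072, -0.997, -0.0], [0.001, 0.0, -1.0]]
force: [0.6, 0.2, 0.3]
width: 0.997
```

View pics/s2c.png

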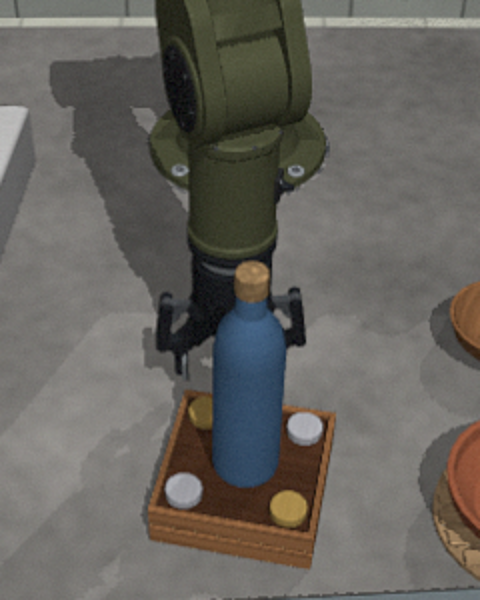

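View pics/t2.png

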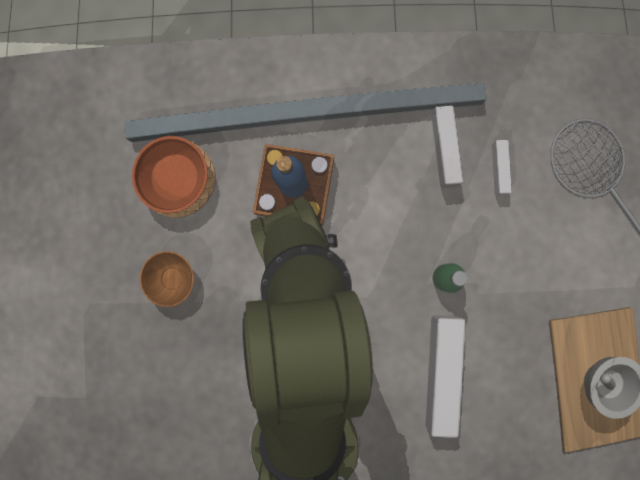

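```bash
python3 - <<'E'
from h import *
for uv in [(322,130),(352,120),(340,125)]:
    o,d=ray("scene",uv)
    for x in(440,470,490,510):
        print(uv,x,(o+d*(x-o[0])/d[0]).round(0))
E
```

```text
(322, 130) 440 [440. -34. 314.]
(322, 130) 470 [470. -33. 335.]
(322, 130) 490 [490. -33. 349.]
(322, 130) 510 [510. -33. 362.]
(352, 120) 440 [440.  16. 334.]
(352, 120) 470 [470.  14. 354.]
(352, 120) 490 [490.  13. 367.]
(352, 120) 510 [510.  13. 381.]
(340, 125) 440 [440.  -4. 324.]
(340, 125) 470 [470.  -5. 345.]
(340, 125) 490 [490.  -5. 358.]
(340, 125) 510 [510.  -5. 372.]
```

```bash
python3 -m pendant '[{"delta_pos":[0.005,0,0],"turn":0,"fingers":-1},{"delta_pos":[0.01,0,0],"turn":0,"fingers":-1},{"delta_pos":[0.015,0,0],"turn":0,"fingers":-1},{"delta_pos":[0.02,0,0],"turn":0,"fingers":-1},{"delta_pos":[0.025,0,0],"turn":0,"fingers":-1},{"delta_pos":[0.03,0,0],"turn":0,"fingers":-1},{"delta_pos":[0.035,0,0],"turn":0,"fingers":-1},{"delta_pos":[0.04,0,0],"turn":0,"fingers":-1},{"delta_pos":[0.045,0,0],"turn":0,"fingers":-1},{"delta_pos":[0.05,0,0],"turn":0,"fingers":-1},{"delta_pos":[0.055,0,0],"turn":0,"fingers":-1},{"delta_pos":[0.06,0,0],"turn":0,"fingers":-1},{"delta_pos":[0.06,0,0],"turn":0,"fingers":-1}]'; python3 -c "
from h import *
snap('scene','s3');snap('top','t3')
t=cv2.imread('pics/s3.png'); cv2.imwrite('pics/s3c.png',cv2.resize(t[100:400,220:460],(480,600)))"
```

```text
t: 5.75
tool_pos: [496.6, -6.4, 34.8]
ee_rot: [[0.998, 0.07, -0.005], [0.07, -0.998, -0.002], [-0.005, 0.002, -1.0]]
force: [-4.5, -3.4, 1.9]
width: 0.997
```

View pics/s3c.png

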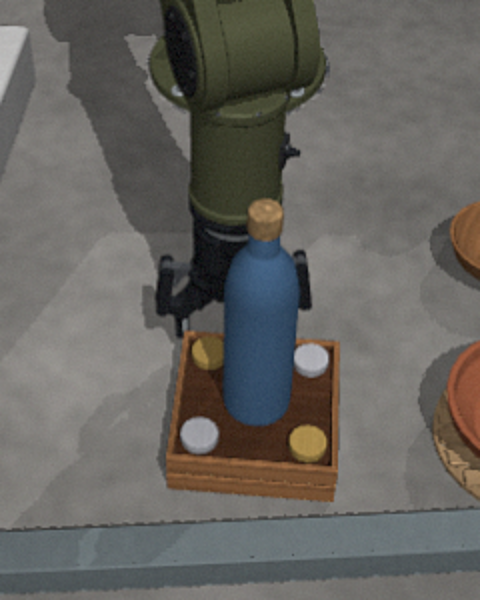

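The crate is sliding upright and rotating square to the fingers. Its front corners are at about (305,337) and (387,348), with the kerb just ahead.

```bash
python3 -m pendant '[{"delta_pos":[0.005,0,0],"turn":0,"fingers":-1},{"delta_pos":[0.01,0,0],"turn":0,"fingers":-1},{"delta_pos":[0.015,0,0],"turn":0,"fingers":-1},{"delta_pos":[0.02,0,0],"turn":0,"fingers":-1},{"delta_pos":[0.025,0,0],"turn":0,"fingers":-1},{"delta_pos":[0.03,0,0],"turn":0,"fingers":-1},{"delta_pos":[0.035,0,0],"turn":0,"fingers":-1},{"delta_pos":[0.04,0,0],"turn":0,"fingers":-1},{"delta_pos":[0.043,0,0],"turn":0,"fingers":-1},{"delta_pos":[0.043,0,0],"turn":0,"fingers":-1}]'; python3 -c "
from h import *
snap('scene','s4');snap('top','t4')
t=cv2.imread('pics/s4.png'); cv2.imwrite('pics/s4c.png',cv2.resize(t[140:400,240:440],(615,800))[200:])
t=cv2.imread('pics/t4.png'); cv2.imwrite('pics/t4c.png',cv2.resize(t[80:230,200:400],(800,600)))"
```

```text
t: 7.1
tool_pos: [538.9, -2.3, 34.7]
ee_rot: [[0.997, 0.072, -0.006], [0.072, -0.997, -0.001], [-0.006, 0.001, -1.0]]
force: [-6.5, -2.4, 3.5]
width: 1.0
```

View pics/s4c.png

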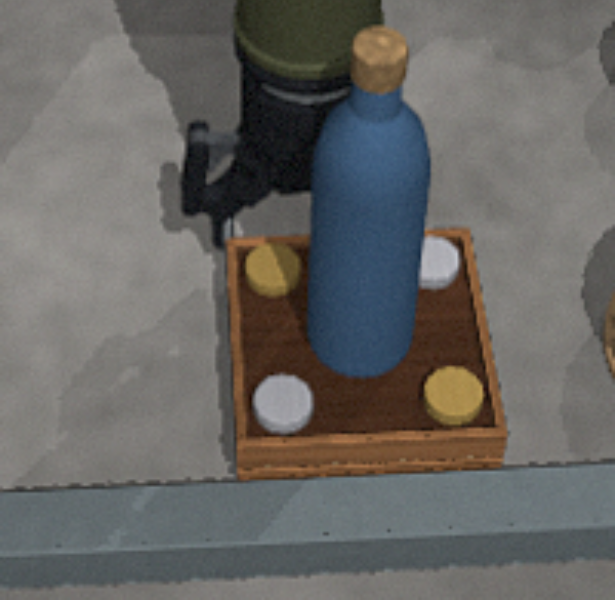

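View pics/t4c.png

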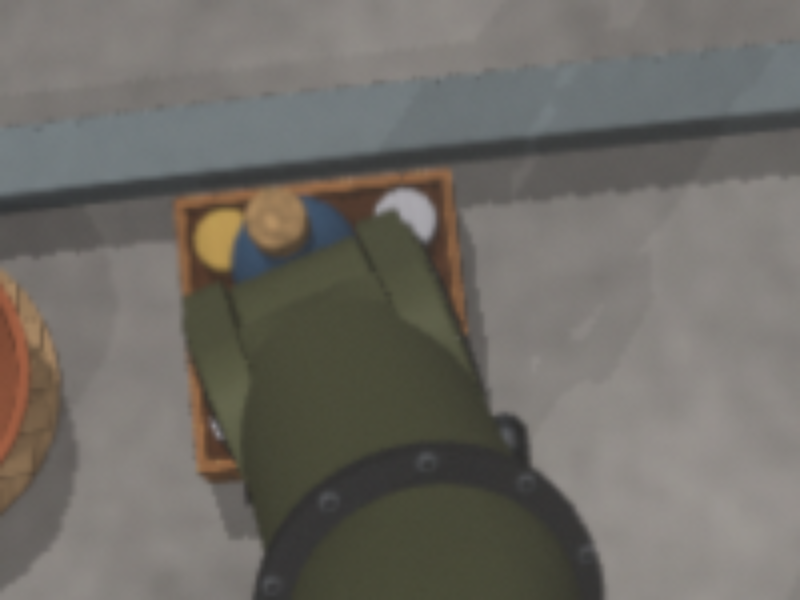

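```bash
cat >> h.py <<'E'
th=np.radians(4.05); ou=np.array([715.5,-21]); Ru=np.array([[np.cos(th),np.sin(th)],[-np.sin(th),np.cos(th)]])
def U(p): return Ru@(np.asarray(p)[:2]-ou)   # world->upstand
def W(q): return Ru.T@np.asarray(q)+ou
E
python3 - <<'E'
from h import *
q=lambda x,y:((x+.5)/4-.5+200,(y+.5)/4-.5+80)
P=[U(pt("top",q(*p),49)) for p in[(178,203),(450,173),(202,475)]]
print(P, "yaw rel deg",np.degrees(np.arctan2(P[0][0]-P[1][0],P[0][1]-P[1][1]))*-1)
print("tcp",U(env.sense()['tool_pos']))
E
```

```text
[array([-17.20238611, 130.51209729]), array([-16.89681222, -16.47252736]), array([-165.37505284,  130.42986436])] yaw rel deg 0.11911496946365942
tcp [-174.8454547    31.10822752]
```

```bash
python3 -m pendant '[{"delta_pos":[0.004,0,0],"turn":0,"fingers":-1},{"delta_pos":[0.008,0,0],"turn":0,"fingers":-1},{"delta_pos":[0.011,0,0],"turn":0,"fingers":-1},{"delta_pos":[0.013,0,0],"turn":0,"fingers":-1},{"delta_pos":[0.014,0,0],"turn":0,"fingers":-1},{"delta_pos":[0.014,0,0],"turn":0,"fingers":-1}]'; python3 -m pendant '[{"delta_pos":[0.001,0,0],"turn":0,"fingers":-1},{"delta_pos":[0.002,0,0],"turn":0,"fingers":-1},{"delta_pos":[0.003,0,0],"turn":0,"fingers":-1},{"delta_pos":[0.003,0,0],"turn":0,"fingers":-1}]';python3 -c "
from h import *
s=env.sense();print(U(s['tool_pos']))"
```

```text
t: 7.95
tool_pos: [552.2, -1.0, 34.7]
ee_rot: [[0.997, 0.073, -0.007], [0.073, -0.997, -0.001], [-0.007, 0.001, -1.0]]
force: [-8.9, -0.2, 5.5]
width: 0.999
t: 8.45
tool_pos: [553.0, -1.0, 34.6]
ee_rot: [[0.997, 0.073, -0.011], [0.073, -0.997, -0.002], [-0.011, 0.001, -1.0]]
force: [-15.4, -1.3, 11.1]
width: 0.997
[-160.68042008   31.45748718]
```

The crate is seated against the upstand: the force rose and the TCP stopped at −160.7, which matches the expected −161. Backing off and raising, with a small test turn to see which way joint 7 goes.

```bash
python3 -m pendant '[{"delta_pos":[-0.01,0,0],"turn":0,"fingers":-1},{"delta_pos":[-0.04,0,0],"turn":0,"fingers":-1},{"delta_pos":[-0.08,0,0],"turn":0,"fingers":-1},{"delta_pos":[-0.1,0,-0.03],"turn":0,"fingers":-1},{"delta_pos":[-0.1,0,-0.08],"turn":0,"fingers":-1},{"delta_pos":[-0.1,0,-0.11],"turn":0,"fingers":-1},{"delta_pos":[-0.1,0,-0.11],"turn":8,"fingers":-1},{"delta_pos":[-0.1,0,-0.11],"turn":8,"fingers":-1},{"delta_pos":[-0.1,0,-0.11],"turn":8,"fingers":-1}]';python3 -c "
from h import *
snap('scene','s5');snap('top','t5')
s=env.sense();print(U(s['tool_pos']),s['joint_pos'].round(2))
t=cv2.imread('pics/t5.png'); cv2.imwrite('pics/t5c.png',cv2.resize(t[80:230,200:400],(800,600)))"
```

```text
t: 9.57
tool_pos: [458.7, -7.5, 145.0]
ee_rot: [[0.998, -0.065, -0.0], [-0.065, -0.998, -0.0], [-0.0, 0.0, -1.0]]
force: [-0.4, 0.0, -0.2]
width: 1.003
[-255.25008165   31.64346764] [ 0.22  0.4  -0.35  2.07  0.21  0.7  -1.9 ]
```

View pics/t5c.png

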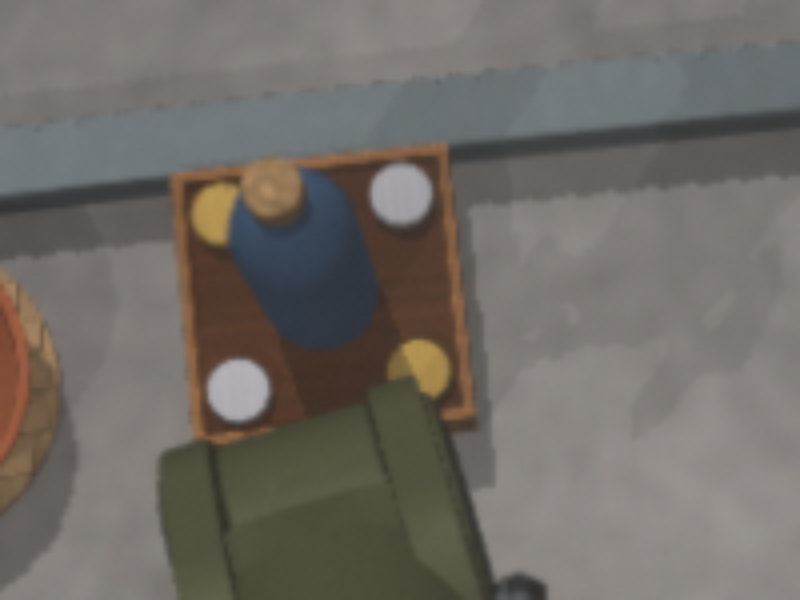

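View pics/s5.png

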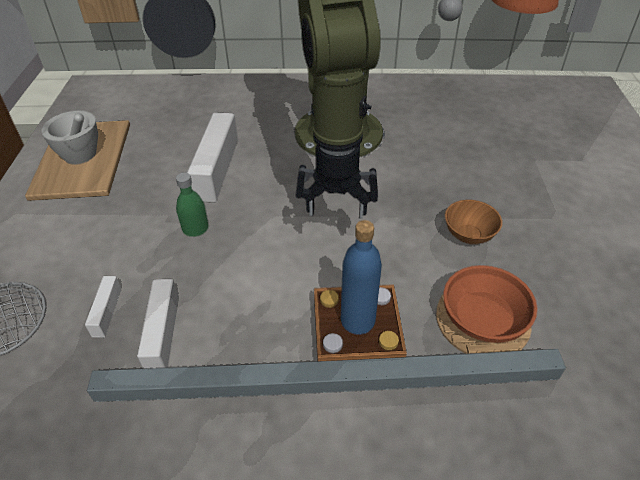

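The top view shows the crate square and touching the kerb, with corners in the crop at (172,175), (447,147) and (470,415). The bystanders haven't moved. Next I'll work out the second push.

```bash
python3 - <<'E'
from h import *
q=lambda x,y:((x+.5)/4-.5+200,(y+.5)/4-.5+80)
P=np.array([U(pt("top",q(*p),49)) for p in[(172,175),(447,147),(472,415),(197,440)]])
print(P.round(1), P.mean(0))
s=env.sense();T=s['ee_rot'];p=s['tool_pos'];print("yaw",np.degrees(np.arctan2(T[1,0],T[0,0])))
for w in [(-255,130),(-200,165),(-75,165),(-80,165)]:
    g=W(w); d=np.array([*g,145])-p; print(w,g.round(),"tool delta",(T.T@d).round(1))
E
```

```text
[[  -1.4  132.5]
 [  -2.5  -16.3]
 [-148.5  -15.2]
 [-146.4  131.4]] [-74.70555859  58.10001061]
yaw -3.7532880995321065
(-255, 130) [452.  91.] tool delta [-13.1 -97.5  -0.1]
(-200, 165) [504. 129.] tool delta [  36.6 -139.6   -0.2]
(-75, 165) [629. 138.] tool delta [ 160.5 -156.6   -0.3]
(-80, 165) [624. 138.] tool delta [ 155.5 -155.9   -0.3]
```

```bash
python3 -m pendant '[{"delta_pos":[-0.003,-0.025,0],"turn":-10,"fingers":-1},{"delta_pos":[-0.006,-0.05,0],"turn":-20,"fingers":-1},{"delta_pos":[-0.01,-0.075,0],"turn":-30,"fingers":-1},{"delta_pos":[-0.013,-0.098,0],"turn":-40,"fingers":-1},{"delta_pos":[-0.003,-0.106,0],"turn":-50,"fingers":-1},{"delta_pos":[0.007,-0.115,0],"turn":-60,"fingers":-1},{"delta_pos":[0.017,-0.123,0],"turn":-70,"fingers":-1},{"delta_pos":[0.027,-0.132,0],"turn":-80,"fingers":-1},{"delta_pos":[0.037,-0.14,0],"turn":-90,"fingers":-1},{"delta_pos":[0.037,-0.14,0],"turn":-97.8,"fingers":-1},{"delta_pos":[0.037,-0.14,0],"turn":-97.8,"fingers":-1},{"delta_pos":[0.037,-0.14,0],"turn":-97.8,"fingers":-1}]';python3 -c "
from h import *
s=env.sense();print(U(s['tool_pos']),s['joint_pos'].round(2))
T=s['ee_rot'];print('yaw',np.degrees(np.arctan2(T[1,0],T[0,0])))
d=np.array([*W((-77,165)),145])-s['tool_pos'];print(T.T@d)
snap('scene','s6')"
```

```text
t: 11.18
tool_pos: [505.0, 129.5, 145.0]
ee_rot: [[-0.066, 0.998, -0.001], [0.998, 0.066, 0.0], [0.0, -0.001, -1.0]]
force: [-0.4, 0.4, 0.2]
width: 0.999
[-199.30997848  164.96239691] [ 0.24  0.57 -0.82  1.91  0.53  0.89 -0.79]
yaw 93.77610329936475
[ 6.22287839e-01  1.22308402e+02 -3.43084553e-02]
```

View pics/s6.png

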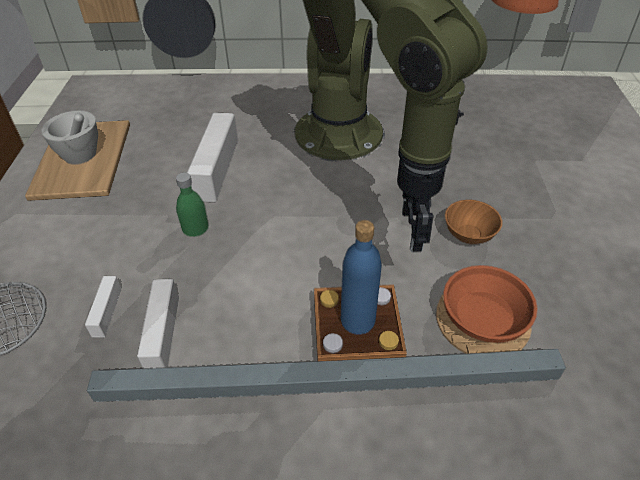

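The gripper is now turned 90° (at about (418,215)), thin side towards the flask. Moving it beside the crate's left face, then down.

```bash
python3 -m pendant '[{"delta_pos":[0,0.03,0],"turn":0,"fingers":-1},{"delta_pos":[0,0.06,0],"turn":0,"fingers":-1},{"delta_pos":[0,0.09,0],"turn":0,"fingers":-1},{"delta_pos":[0,0.11,0],"turn":0,"fingers":-1},{"delta_pos":[0,0.122,0],"turn":0,"fingers":-1},{"delta_pos":[0,0.122,0],"turn":0,"fingers":-1},{"delta_pos":[0,0.122,0.02],"turn":0,"fingers":-1},{"delta_pos":[0,0.122,0.04],"turn":0,"fingers":-1},{"delta_pos":[0,0.122,0.06],"turn":0,"fingers":-1},{"delta_pos":[0,0.122,0.06],"turn":0,"fingers":-1}]';python3 -c "
from h import *
s=env.sense();print(U(s['tool_pos']),s['joint_pos'].round(2))
snap('scene','s7')"
```

```text
t: 12.48
tool_pos: [625.5, 137.4, 82.8]
ee_rot: [[-0.069, 0.998, -0.004], [0.998, 0.069, -0.001], [-0.001, -0.004, -1.0]]
force: [-0.0, -0.8, 0.4]
width: 1.003
[-78.55579967 164.34475983] [ 0.16  0.79 -0.74  1.65  0.63  0.96 -0.74]
```

View pics/s7.png

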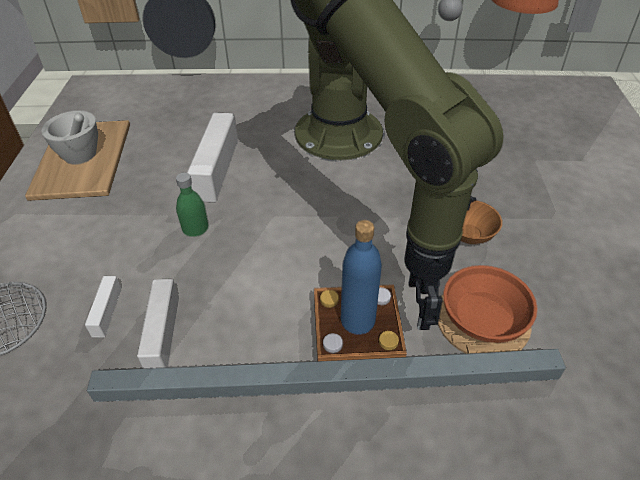

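```bash
python3 - <<'E'
from h import *
for uv in [(432,190),(408,170),(388,135)]:
    o,d=ray("scene",uv)
    for x in(560,600,640):
        P=(o+d*(x-o[0])/d[0]);print(uv,x,P.round(0),"U",U(P).round(0))
E
```

```text
(432, 190) 560 [560. 139. 287.] U [-144.  171.]
(432, 190) 600 [600. 129. 322.] U [-105.  158.]
(432, 190) 640 [640. 119. 356.] U [-65. 145.]
(408, 170) 560 [560.  98. 326.] U [-147.  129.]
(408, 170) 600 [600.  90. 358.] U [-107.  119.]
(408, 170) 640 [640.  83. 390.] U [-68. 109.]
(388, 135) 560 [560.  62. 389.] U [-149.   94.]
(388, 135) 600 [600.  57. 417.] U [-110.   86.]
(388, 135) 640 [640.  52. 445.] U [-70.  79.]
```

```bash
python3 -m pendant '[{"delta_pos":[0,0,0.02],"turn":0,"fingers":-1},{"delta_pos":[0,0,0.035],"turn":0,"fingers":-1},{"delta_pos":[0,0,0.045],"turn":0,"fingers":-1},{"delta_pos":[0,0,0.046],"turn":0,"fingers":-1},{"delta_pos":[0,0,0.046],"turn":0,"fingers":-1},{"delta_pos":[-0.005,0,0.046],"turn":0,"fingers":-1},{"delta_pos":[-0.01,0,0.046],"turn":0,"fingers":-1},{"delta_pos":[-0.015,0,0.046],"turn":0,"fingers":-1},{"delta_pos":[-0.02,0,0.046],"turn":0,"fingers":-1},{"delta_pos":[-0.025,0,0.046],"turn":0,"fingers":-1},{"delta_pos":[-0.03,0,0.046],"turn":0,"fingers":-1},{"delta_pos":[-0.035,0,0.046],"turn":0,"fingers":-1},{"delta_pos":[-0.04,0.001,0.046],"turn":0,"fingers":-1},{"delta_pos":[-0.045,0.001,0.046],"turn":0,"fingers":-1},{"delta_pos":[-0.05,0.001,0.046],"turn":0,"fingers":-1},{"delta_pos":[-0.05,0.001,0.046],"turn":0,"fingers":-1}]';python3 -c "
from h import *
s=env.sense();print(U(s['tool_pos']))
snap('scene','s8');snap('top','t8')
t=cv2.imread('pics/s8.png'); cv2.imwrite('pics/s8c.png',cv2.resize(t[190:390,270:490],(660,600)))"
```

```text
t: 14.52
tool_pos: [630.5, 90.2, 39.5]
ee_rot: [[-0.071, 0.998, -0.001], [0.998, 0.071, 0.003], [0.003, -0.001, -1.0]]
force: [-3.5, 5.5, 0.9]
width: 1.001
[-76.97517061 116.95122093]
```

View pics/s8c.png

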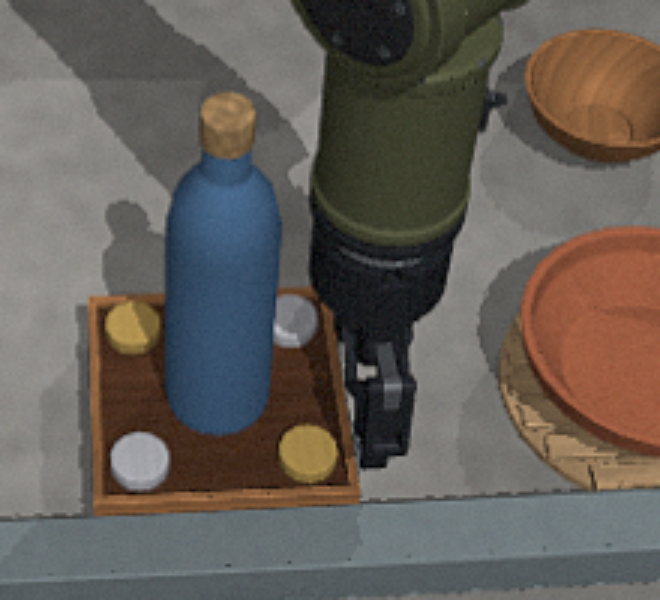

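The crate slides along the kerb, upright and square, and there's a clear gap between wrist and flask. Continuing.

```bash
python3 -m pendant '[{"delta_pos":[-0.006,0,0],"turn":0,"fingers":-1},{"delta_pos":[-0.012,0,0],"turn":0,"fingers":-1},{"delta_pos":[-0.018,0,0],"turn":0,"fingers":-1},{"delta_pos":[-0.024,0,0],"turn":0,"fingers":-1},{"delta_pos":[-0.03,0,0],"turn":0,"fingers":-1},{"delta_pos":[-0.036,0,0],"turn":0,"fingers":-1},{"delta_pos":[-0.042,0,0],"turn":0,"fingers":-1},{"delta_pos":[-0.048,0.001,0],"turn":0,"fingers":-1},{"delta_pos":[-0.054,0.001,0],"turn":0,"fingers":-1},{"delta_pos":[-0.06,0.001,0],"turn":0,"fingers":-1},{"delta_pos":[-0.066,0.001,0],"turn":0,"fingers":-1},{"delta_pos":[-0.072,0.001,0],"turn":0,"fingers":-1},{"delta_pos":[-0.078,0.001,0],"turn":0,"fingers":-1},{"delta_pos":[-0.084,0.001,0],"turn":0,"fingers":-1},{"delta_pos":[-0.09,0.001,0],"turn":0,"fingers":-1},{"delta_pos":[-0.096,0.001,0],"turn":0,"fingers":-1},{"delta_pos":[-0.1,0.001,0],"turn":0,"fingers":-1},{"delta_pos":[-0.1,0.001,0],"turn":0,"fingers":-1}]';python3 -c "
from h import *
s=env.sense();print(U(s['tool_pos']),s['joint_pos'].round(2))
snap('scene','s9');snap('top','t9')"
```

```text
t: 16.88
tool_pos: [637.8, -8.2, 39.5]
ee_rot: [[-0.072, 0.997, -0.002], [0.997, 0.072, 0.004], [0.004, -0.002, -1.0]]
force: [-5.7, 8.3, 2.2]
width: 0.997
[-76.64073413  18.20942021] [ 0.39  0.84 -0.72  1.69  0.69  0.88 -0.56]
```

View pics/s9.png

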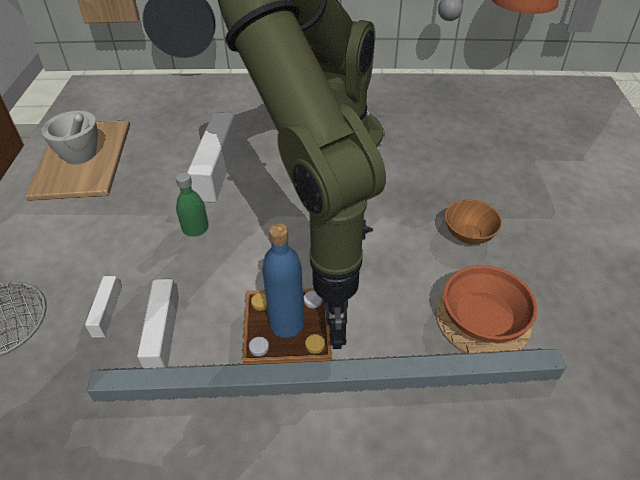

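View pics/t9.png

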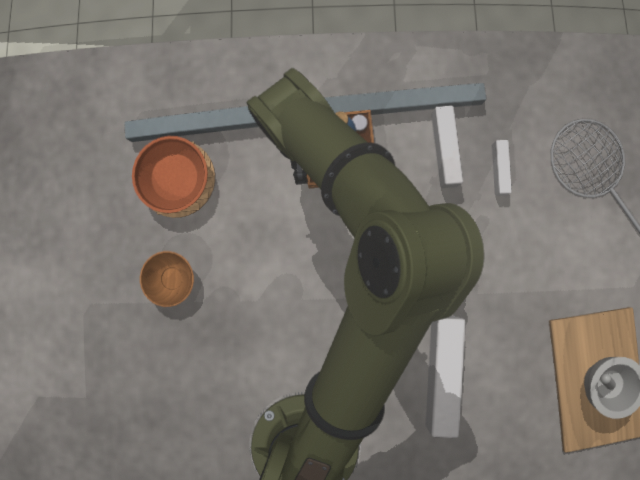

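```bash
python3 - <<'E'
from h import *
t=cv2.imread("pics/s9.png"); cv2.imwrite("pics/s9c.png",cv2.resize(t[100:380,220:400],(386,600),interpolation=cv2.INTER_CUBIC))
for z in(350,380,420):
    print(z,[pt("top",p,z).round(0)[:2].tolist() for p in[(262,115),(250,100),(293,70),(325,105)]])
E
```

```text
350 [[638.0, 33.0], [664.0, 52.0], [712.0, -19.0], [650.0, -70.0]]
380 [[629.0, 29.0], [655.0, 48.0], [701.0, -21.0], [642.0, -70.0]]
420 [[618.0, 25.0], [642.0, 42.0], [687.0, -24.0], [630.0, -70.0]]
```

View pics/s9c.png

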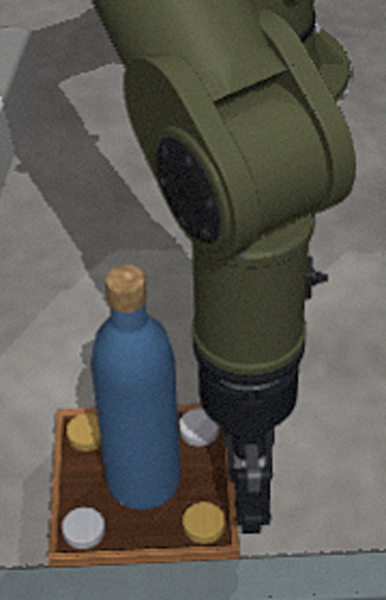

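The fork is well above the cork and the wrist is clear of the flask. Pushing most of the remaining 137 mm.

```bash
python3 -m pendant '[{"delta_pos":[-0.006,0,0],"turn":0,"fingers":-1},{"delta_pos":[-0.012,0,0],"turn":0,"fingers":-1},{"delta_pos":[-0.018,0,0],"turn":0,"fingers":-1},{"delta_pos":[-0.024,0,0],"turn":0,"fingers":-1},{"delta_pos":[-0.03,0,0],"turn":0,"fingers":-1},{"delta_pos":[-0.036,0,0],"turn":0,"fingers":-1},{"delta_pos":[-0.042,0,0],"turn":0,"fingers":-1},{"delta_pos":[-0.048,0,0],"turn":0,"fingers":-1},{"delta_pos":[-0.054,0,0],"turn":0,"fingers":-1},{"delta_pos":[-0.06,0,0],"turn":0,"fingers":-1},{"delta_pos":[-0.066,0,0],"turn":0,"fingers":-1},{"delta_pos":[-0.072,0,0],"turn":0,"fingers":-1},{"delta_pos":[-0.078,0,0],"turn":0,"fingers":-1},{"delta_pos":[-0.084,0,0],"turn":0,"fingers":-1},{"delta_pos":[-0.09,0,0],"turn":0,"fingers":-1},{"delta_pos":[-0.096,0,0],"turn":0,"fingers":-1},{"delta_pos":[-0.102,0,0],"turn":0,"fingers":-1},{"delta_pos":[-0.108,0,0],"turn":0,"fingers":-1},{"delta_pos":[-0.112,0,0],"turn":0,"fingers":-1},{"delta_pos":[-0.112,0,0],"turn":0,"fingers":-1}]';python3 -c "
from h import *
s=env.sense();print(U(s['tool_pos']),s['joint_pos'].round(2))
snap('scene','s10');snap('top','t10')
t=cv2.imread('pics/s10.png'); cv2.imwrite('pics/s10c.png',cv2.resize(t[180:400,120:340],(600,600)))"
```

```text
t: 19.48
tool_pos: [646.1, -120.3, 39.5]
ee_rot: [[-0.071, 0.997, -0.001], [0.997, 0.071, 0.004], [0.004, -0.001, -1.0]]
force: [-3.7, 6.6, 2.8]
width: 1.0
[-76.27991812 -94.17655706] [ 0.55  0.87 -0.74  1.63  0.69  0.92 -0.37]
```

View pics/s10c.png

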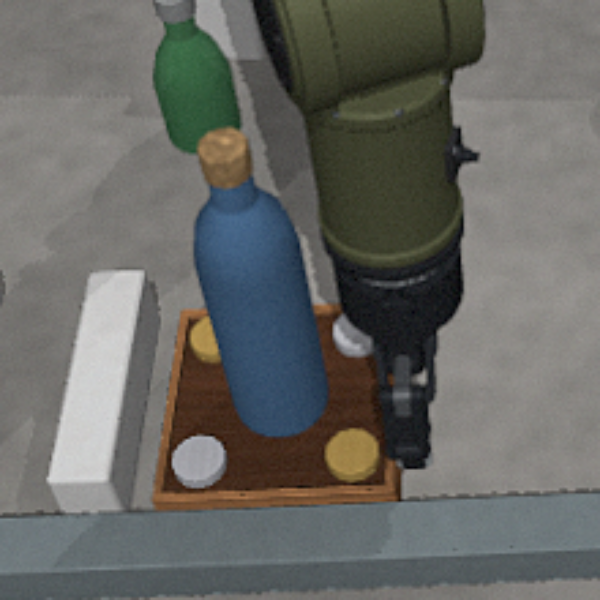

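About 25 mm of gap remains to the end block and the crate is still square.

```bash
python3 -m pendant '[{"delta_pos":[-0.004,0,0],"turn":0,"fingers":-1},{"delta_pos":[-0.008,0,0],"turn":0,"fingers":-1},{"delta_pos":[-0.012,0,0],"turn":0,"fingers":-1},{"delta_pos":[-0.016,0,0],"turn":0,"fingers":-1},{"delta_pos":[-0.019,0,0],"turn":0,"fingers":-1},{"delta_pos":[-0.021,0,0],"turn":0,"fingers":-1},{"delta_pos":[-0.021,0,0],"turn":0,"fingers":-1}]'; python3 -m pendant '[{"delta_pos":[-0.001,0,0],"turn":0,"fingers":-1},{"delta_pos":[-0.002,0,0],"turn":0,"fingers":-1},{"delta_pos":[-0.003,0,0],"turn":0,"fingers":-1},{"delta_pos":[-0.003,0,0],"turn":0,"fingers":-1}]';python3 -c "
from h import *
s=env.sense();print(U(s['tool_pos']))"
```

```text
t: 20.45
tool_pos: [647.6, -140.8, 39.5]
ee_rot: [[-0.071, 0.997, -0.001], [0.997, 0.071, 0.004], [0.004, -0.001, -1.0]]
force: [-2.9, 8.7, 3.0]
width: 1.0
t: 20.95
tool_pos: [647.8, -143.5, 39.5]
ee_rot: [[-0.072, 0.997, -0.001], [0.997, 0.072, 0.004], [0.004, -0.001, -1.0]]
force: [-2.9, 8.1, 3.2]
width: 1.009
[ -76.2258614  -117.40460973]
```

```bash
python3 -m pendant '[{"delta_pos":[-0.001,0,0],"turn":0,"fingers":-1},{"delta_pos":[-0.002,0,0],"turn":0,"fingers":-1},{"delta_pos":[-0.003,0,0],"turn":0,"fingers":-1},{"delta_pos":[-0.003,0,0],"turn":0,"fingers":-1}]'; python3 -m pendant '[{"delta_pos":[-0.001,0,0],"turn":0,"fingers":-1},{"delta_pos":[-0.002,0,0],"turn":0,"fingers":-1},{"delta_pos":[-0.002,0,0],"turn":0,"fingers":-1}]';python3 -c "
from h import *
s=env.sense();print(U(s['tool_pos']))"
```

```text
t: 21.45
tool_pos: [647.9, -145.8, 39.5]
ee_rot: [[-0.072, 0.997, -0.001], [0.997, 0.072, 0.005], [0.005, -0.001, -1.0]]
force: [-4.0, 10.3, 3.6]
width: 1.002
t: 21.82
tool_pos: [647.9, -145.8, 39.5]
ee_rot: [[-0.073, 0.997, -0.002], [0.997, 0.073, 0.008], [0.008, -0.001, -1.0]]
force: [-3.9, 13.4, 3.7]
width: 1.0
[ -76.22732102 -119.76507314]
```

It has seated against the end block: the TCP stopped at −119.8 (expected −119) and the force rose. Backing off to check.

```bash
python3 -m pendant '[{"delta_pos":[0.01,-0.002,0],"turn":0,"fingers":-1},{"delta_pos":[0.04,-0.002,0],"turn":0,"fingers":-1},{"delta_pos":[0.08,-0.002,0],"turn":0,"fingers":-1},{"delta_pos":[0.12,-0.002,-0.01],"turn":0,"fingers":-1},{"delta_pos":[0.15,-0.03,-0.05],"turn":0,"fingers":-1},{"delta_pos":[0.16,-0.08,-0.1],"turn":0,"fingers":-1},{"delta_pos":[0.16,-0.14,-0.12],"turn":0,"fingers":-1},{"delta_pos":[0.16,-0.19,-0.12],"turn":0,"fingers":-1},{"delta_pos":[0.16,-0.19,-0.12],"turn":0,"fingers":-1},{"delta_pos":[0.16,-0.19,-0.12],"turn":0,"fingers":-1}]';python3 -c "
from h import *
snap('scene','s11');snap('top','t11')
t=cv2.imread('pics/t11.png'); cv2.imwrite('pics/t11c.png',cv2.resize(t[80:230,320:520],(800,600),interpolation=cv2.INTER_CUBIC))"
```

```text
t: 23.08
tool_pos: [449.3, -6.3, 159.8]
ee_rot: [[-0.067, 0.998, 0.002], [0.998, 0.067, -0.001], [-0.001, 0.002, -1.0]]
force: [1.1, -0.6, -0.3]
width: 0.997
```

View pics/s11.png

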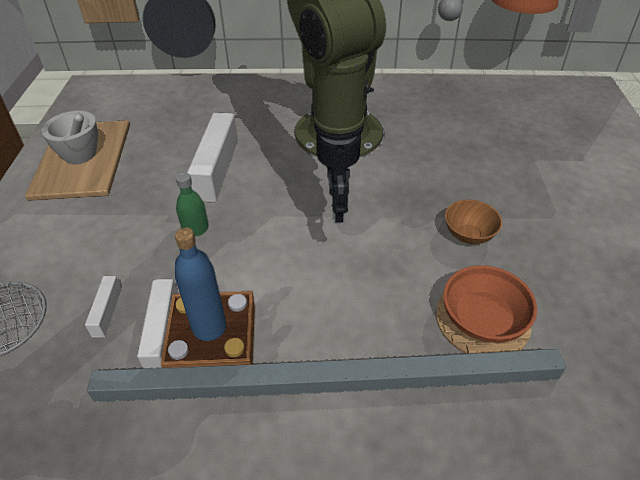

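View pics/t11c.png

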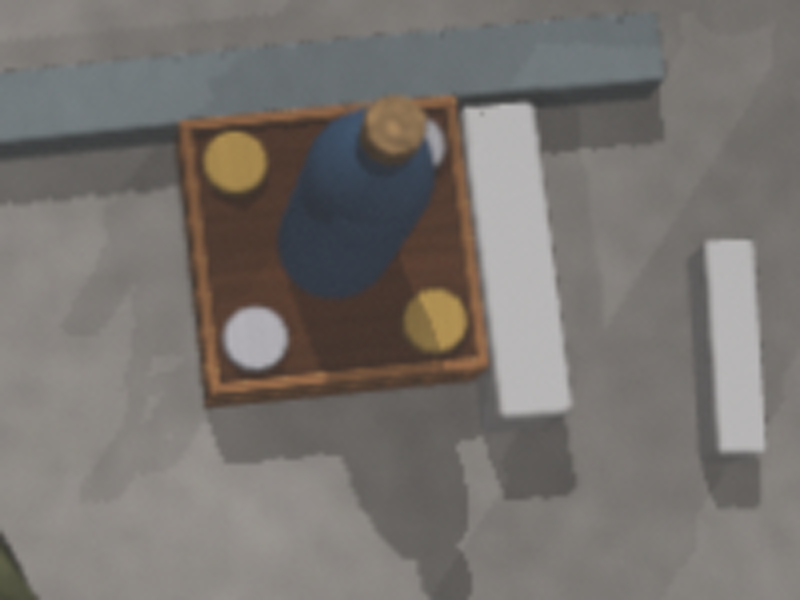

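```bash
python3 - <<'E'
from h import *
q=lambda x,y:((x+.5)/4-.5+320,(y+.5)/4-.5+80)
P=np.array([U(pt("top",q(*p),49)) for p in[(181,122),(457,98),(487,365),(211,393)]])
print(P.round(1),P.mean(0)); e=P[0]-P[1];g=P[1]-P[2]; print(np.degrees(np.arctan2(-e[0],e[1])),np.degrees(np.arctan2(g[1],g[0])))
print([U(pt("top",q(*p),60)).round(1) for p in[(464,108),(500,415)]])
for n in ("top","scene"):
  f,cx,cy,k,R,t=cam(n)
  for o in("cruet","bowl","tagine_base"):
    print(n,o,[(np.round(R.T@(np.array(d['xyz'])-t)).tolist(),round(d['score'],2)) for d in env.find_in(o,n)[:1]])
E
```

```text
[[  -0.6 -131.8]
 [  -1.6 -281.5]
 [-148.  -279.6]
 [-148.6 -131.6]] [ -74.69143282 -206.12001242]
-0.3576062666265022 -0.7414445986212169
[array([ -10.4, -282.3]), array([-176.8, -281.1])]
top cruet [([364.0, -302.0, 89.0], 0.82)]
top bowl [([376.0, 293.0, 24.0], 0.77)]
top tagine_base [([603.0, 281.0, 32.0], 0.57)]
scene cruet [([381.0, -314.0, 75.0], 0.92)]
scene bowl [([356.0, 290.0, 28.0], 0.67)]
scene tagine_base [([584.0, 276.0, 36.0], 0.73)]
```

The crate measures 74.7 mm from the upstand's face and about 76 mm from the block's inner face. Yaw error is under 1°, the crate is upright, and the bystanders read the same as at the start within the detector's noise. Handing in.

```bash
python3 -c "
from station import env
print(env.sense()['t']); print(env.finish_job())"
```

```text
23.475
the job is handed in; nothing more can be done
None
```

The crate is in the corner, flush against the grey upstand and the middle-sized white end block, and the job was handed in at 23.5 s of the 64 s allowed. `finish_job()` gave no verdict.

**What I did:** I pushed low on the wooden box with both open fingers. The first push squared the crate up and slid it into the upstand. I then turned the gripper and slid the crate along the upstand into the end block. At each stop the force rose to about 15 N and the tool stopped within about 1 mm of where I expected contact.

**Last checks, from the top camera:**

| Check | Measured | Limit |
|---|---|---|
| Crate middle to upstand face | about 75 mm | 65–83 mm |
| Crate middle to end block inner face | about 76 mm | 83 mm |
| Angle to the upstand | under 1° | 4° (0.07 rad) |

- **Upright:** The crate stood upright in every picture I viewed, and I saw no tipping or lifting. The tilt was judged by eye, not measured.
- **Flask:** It was clear of the gripper and wrist in the pictures I viewed. I could not read the contact force on it directly.
- **Tagine base, cruet and bowl:** They looked unmoved, and the detector put them within about 4 mm of where they started, which is its own error.
- **Disagreements:** The two crate edges gave slightly different angles (−0.4° and −0.7°). The two cameras' detector readings differ by up to about 20 mm from each other, so I only compared each camera with itself.

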